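# Check a baked clay medallion under the reading lens

### The arm

A 7-joint arm with a two-finger parallel gripper is mounted at the origin on the work surface. World frame = base frame: x ahead of the robot, y to its left, z up, the work surface at z = 0. Lengths are in m, angles in rad, forces in N, time in s.
With the tool pointing down it reaches from about 0.425 to 0.925 m from the base axis. Payload 6.8 kg.
Tool frame: the origin (TCP) lies midway between the tips of the shut fingers; the grasp point (between the pads) lies 19 mm behind it (hold_point_z is the distance from the TCP to the grasp point, in m); z points along the fingers, y is the line along which they close (so a half turn about z gives the same grasp; the last joint's range is limited). The gripper opens to 88 mm and grips with 3 to 60 N. Pads are 20 mm wide; open, the fingers measure 115 mm over their backs; the gripper's body (75 mm by 178 mm) begins 61 mm behind the grasp point.
Start: joints at [-1.266, 0.477, 0.022, 1.555, -0.011, 1.109, -0.083], TCP at [0.271, 0.618, 0.223] pointing down, gripper open.
Joint ranges: [-2.96, 2.96], [-0.34, 2.1], [-1.41, 1.46], [0.24, 2.44], [-1.37, 4.51], [0.17, 1.92], [-2.96, 2.96]. Speed limits (rad/s): [2.39, 2.39, 3.14, 3.14, 3.14, 3.14, 3.14].

### API

Orientations are given as a 3x3 rotation matrix whose columns are the frame's x, y, z axes.
In Python, from bench import * gives the robot as it stands. The module is installed in compiled form; this text tells all that it offers.
- The arm moves only by the shell command python3 -m handwheel 'ROWS' [OPENING]. ROWS is text: rows parted by semicolons, each of 6 numbers parted by spaces: the shift along the tool's x, y, z in mm, then the turn, a rotation vector about the tool's x, y, z in rad. In form: dx dy dz rx ry rz; .... A call has 1 to 5 rows; each row shifts and turns the commanded pose from where the row before left it, along the tool's axes as they then stand; what a row does not reach is not made up. A row lasts 1/12 s, in which the tool goes at most 41.7 mm and 7.16 degrees, less where a joint would pass 70% of its speed; a pose out of reach is approached as far as the arm can. A call is refused whole if a number of a shift passes 41.7 or a number of a turn 0.125, either way. A call with a gripper value outside its range is refused whole. OPENING is the opening, from 0 (shut) to 1 (fully open), set as the call begins (- or left out, the last holds). The fingers move at their own pace and stop on an object; the grip force is fixed at half the most. Time passes only in rows, so rows that do not move let the fingers close. It gives the time, the measured TCP pose, the force, the opening and the grip force at its end, in the units of the state.
- get_state(): the state, without advancing time (a new reading comes with each control period).
- get_image(name): name is "side" or "top" or "wrist"; returns a dict with "pixels" (480x640x3 uint8, blue, green, red), "fovy" (degrees; the focal length in pixels is half the picture's height over the tangent of half this angle, whatever the lens; pixels are square), "cx", "cy" (the principal point, pixels), "dist_coeffs" ([k1, k2, p1, p2, k3] as OpenCV has them; the pictures are not rectified), "world_from_camera" (4x4, takes a point from camera to world coordinates); the wrist camera has in their place "hand_eye" (4x4, takes a point from camera to tool coordinates, whose origin is the TCP and whose axes are the flange's). Camera axes: x right, y up, looking along -z (the intrinsics and any distortion apply to the point x, -y, -z); pixel columns grow to the right and rows downward; lengths in m; the calibration is good to about 2 mm. A picture is of the moment at which its call begins: read the wrist's pose just before it. There is no depth.
- sign_off(): hands the job in; it is judged then, once.
Trained networks look in the newest picture that a camera, given by its name, has taken for a name from the list of things; names that differ only in an ending like _2 or _b are one class to them, and where a whole thing is asked for, a point or a joint stands for the part that bears it (a point fixed in the world has none). Each returns a list of dicts, best first, with "p" (0 to 1); they miss things now and then, are a little off and sometimes report something else, mostly with a low value. They report only what shows in the picture. A call takes as long as a camera call. They do not tell look-alikes from the thing itself.
- recognise(query, camera): "rect" ([left, top, width, height] as shares, 0 to 1, of the picture: columns of its width, rows of its height, round what is visible of it).
- masks_of(query, camera): "pixels" (480x640 bool, what is visible of it) and "rect" ([left, top, width, height] as shares, 0 to 1, of the picture: columns of its width, rows of its height, round what is visible of it).
The state is a dict: "clock": time; "joint_positions": joint angles; "qvel": joint speeds; "tau": joint torques, N m; "ee_pos": TCP position; "orientation": TCP orientation; "wrist_force": force on the tool from outside, world axes, zero at the start; "torque": the same for the moment, N m; "grip_width": finger opening in m; "grasp_force": force on a finger pad.
Only numpy, scipy, OpenCV 4.12 (cv2) and the standard library are available. Lean on these libraries where they do the work, as an engineer would, in place of code of your own. Each camera call takes 0.05 s, during which the arm holds its last target. There are 200 camera calls.

### The job

Lay the round flower medallion, face up, in the middle of the round cork pad of the viewing stand and let go of it. Then take the magnifier by its handle and hold it level above the medallion, the lens centred over it and at the height marked by the pointer on the stand's post; the job finishes with you still holding it there, steady. The magnifier must not touch the medallion or the stand, and the pointer, the oblong clay piece, the jar and the cutter are to be left alone.

Things in the scene. Friction and masses are not known exactly. Their poses are not given: they have to be found in the camera images.
- medallion_mid (a point): Baked cream clay medallion, loose, lying face up on the baking paper: a plain round disc 46 mm across and 12 mm thick (35 g), with a ring of eight petals standing 3 mm (a central boss 5.5 mm) above its upper face. This point is the disc's centre, 6 mm above its underside; z points out of the face.
- pad_top (a point): Centre of the top face of the round cork pad, 68 mm across and 6 mm thick, on the fixed viewing stand, 18 mm above the table. x points from the pad to the stand's post, which is on the side of the pad away from the robot; z up.
- pointer_tip (a point): Tip of the level white cone-shaped pointer that marks the lens height. It comes out of the mid-height of a black collar (26 mm across, 18 mm tall, a brass screw at its side) on the stand's post and points at the pad's axis; the tip stops 70 mm short of that axis. It is 100 to 160 mm above the table; only friction holds the collar. z up.
- handle_mid (a point): Black magnifier, loose, lying flat on the table: a straight handle 97 mm long, 18 mm wide, 26 mm tall, with flat upright sides and a round lens at its end; 110 g. This point is at the middle of the handle's width and height, close to the balance point; x runs along the handle to the lens, z up. The handle reaches 54 mm back and 45 mm ahead of it.
- lens_mid (a point): Centre of the magnifier's lens: middle of its thickness, 75 mm ahead of handle_mid along the handle's x axis and at the same height. The rim is 64 mm across and 12 mm thick, so it hangs 7 mm off the table. z is the lens axis (vertical when level).
- magnifier: The magnifier as a whole; origin on the underside of the handle, 13 mm below handle_mid; same axes.
- medallion: The medallion as a whole; origin at the centre of its underside.
- stand: The fixed viewing stand; origin on the table under the pad's centre, 18 mm below pad_top, same axes. Plywood base 12 mm thick, 110 mm wide (along y), from 65 mm behind the origin to 130 mm ahead of it along x. Post: a steel rod 10 mm thick, 105 mm along x, its top 200 mm above the table.
- oblong_mid (a point): A bystander: the other clay piece on the baking paper, same clay, oblong with round ends and slanting ribs, 66 x 26 x 12 mm. Its centre. It may lie where the medallion lies in another start.
- jar: A bystander: closed glass jar, 64 mm across and 85 mm tall; origin under its centre.
- cutter: A bystander: round steel cookie cutter, a ring 62 mm across and 28 mm tall; origin under its centre.
Mind the look-alikes: they are no part of the job. Of the things like the magnifier, leave any that is pink; of the rest the larger one is meant.

How it is judged:
On the way:
1. the medallion lies face up in the middle of the cork pad, let go (horizontal distance between medallion_mid and pad_top below 0.012 m and z of medallion_mid in the frame of pad_top between 0.002 and 0.01 m and angle between medallion_mid's own z axis and vertical below 0.15 rad and contact force between the fingers and medallion below 0.05 N), for 0.3 s.
At the end, for the whole second after the job is handed in: The medallion lies face up on the cork pad, let go, its centre within 12 mm of the pad's centre; the magnifier is held in the fingers alone, still (under 30 mm/s), level within 0.15 rad, the lens's centre within 12 mm of the medallion's axis and within 10 mm of the pointer's height (all of step 1 and horizontal distance between lens_mid and medallion_mid below 0.012 m and z of lens_mid in the frame of pointer_tip between -0.01 and 0.01 m and angle between lens_mid's own z axis and vertical below 0.15 rad and contact force between the fingers and magnifier above 1 N and contact force between magnifier and stand below 0.05 N and contact force between magnifier and medallion below 0.05 N and linear speed of magnifier below 0.03 m/s); the arm keeps its last pose, push and grip.
It fails at once if the pointer is shifted by more than 6 mm (distance of pointer_tip from where it was at the start of the episode above 0.006 m).
It fails at once if the magnifier knocks the medallion or the stand (contact force between magnifier and medallion above 0.5 N or contact force between magnifier and stand above 0.5 N).
It fails at once if the oblong clay piece, the jar or the cutter is moved by more than 20 mm (distance of any of oblong_mid, jar, cutter from where it was at the start of the episode above 0.02 m).
It also fails if it takes over 72 s, if anything falls off the work surface, if the arm or the gripper's body presses on something with over 40 N, if the wrist force passes 120 N, or if a joint passes its speed limit or range.

## Working session

There is one attempt and no reset: what is moved stays moved. The work goes in short steps, Python scripts to look and compute and a shell command to move; the robot and the scene stay as the last step left them, time stands still between calls to the robot, and variables do not carry over. Pictures are saved under pics/ and viewed, at most 10 in all, crops included, and the job is handed in when it is done.

```bash
mkdir -p pics
cat > h.py <<'E'
import numpy as np, cv2
from bench import *
def cam(im,st=None):
    f=240/np.tan(np.radians(im["fovy"])/2)
    K=np.array([[f,0,im["cx"]],[0,f,im["cy"]],[0,0,1.]])
    if "world_from_camera" in im: T=np.array(im["world_from_camera"])
    else:
        W=np.eye(4);W[:3,:3]=st["orientation"];W[:3,3]=st["ee_pos"];T=W@np.array(im["hand_eye"])
    return K,np.array(im["dist_coeffs"],float),T
def pix2plane(c,uv,z):
    K,d,T=c
    p=cv2.undistortPoints(np.array(uv,float).reshape(-1,1,2),K,d).reshape(-1,2)
    r=np.c_[p[:,0],-p[:,1],-np.ones(len(p))]@T[:3,:3].T
    o=T[:3,3]
    return o+r*((z-o[2])/r[:,2])[:,None]
def proj(c,P):
    K,d,T=c
    q=(np.atleast_2d(P)-T[:3,3])@T[:3,:3]
    q=q*[1,-1,-1]
    return cv2.projectPoints(q,np.zeros(3),np.zeros(3),K,d)[0].reshape(-1,2)
E
python3 - <<'E'
from h import *
for n in("top","side"):
    im=get_image(n); cv2.imwrite(f"pics/{n}0.png",im["pixels"]); c=cam(im)
    print(n,im["fovy"],c[2][:3,3].round(3))
    for q in("medallion","pad_top","pointer_tip","magnifier","handle_mid","lens_mid","oblong_mid","jar","cutter","stand"):
        try:
            for r in recognise(q,n):
                l,t,w,h=np.array(r["rect"])*[640,480,640,480]
                print(q,round(r["p"],2),np.round([l,t,w,h]),pix2plane(c,[l+w/2,t+h/2],0.01)[0].round(3))
        except Exception as e: print(q,e)
E
```

```text
top 43.1247481466914 [ 0.37  -0.073  1.218]
medallion 0.84 [156. 230.  23.  21.] [0.526 0.259 0.01 ]
pad_top 0.7 [264. 144.  57. 116.] [0.602 0.006 0.01 ]
pad_top 0.41 [129. 140.  37.  34.] [0.696 0.304 0.01 ]
pointer_tip 0.77 [274. 149.  19.  24.] [0.688 0.026 0.01 ]
magnifier 0.94 [405. 318.  88.  37.] [ 0.332 -0.3    0.01 ]
magnifier 0.85 [515. 241.  24.  58.] [ 0.462 -0.456  0.01 ]
magnifier 0.74 [417. 214.  63.  65.] [ 0.51  -0.305  0.01 ]
handle_mid 0.94 [405. 321.  85.  38.] [ 0.326 -0.297  0.01 ]
handle_mid 0.91 [417. 208.  64.  71.] [ 0.514 -0.307  0.01 ]
lens_mid 0.93 [405. 318.  84.  43.] [ 0.327 -0.297  0.01 ]
lens_mid 0.79 [512. 243.  24.  58.] [ 0.458 -0.451  0.01 ]
lens_mid 0.62 [420. 210.  62.  68.] [ 0.513 -0.309  0.01 ]
oblong_mid 0.9 [153. 287.  31.  27.] [0.404 0.251 0.01 ]
cutter 0.56 [130. 140.  34.  34.] [0.696 0.304 0.01 ]
side 53.37201354542432 [-0.031 -0.875  0.731]
medallion 0.55 [256. 220.  10.   8.] [0.524 0.253 0.01 ]
pad_top 0.56 [288. 186.  78.  97.] [0.655 0.096 0.01 ]
pointer_tip 0.58 [216. 233.  21.   9.] [0.405 0.243 0.01 ]
magnifier 0.93 [282. 337.  36.  61.] [ 0.314 -0.298  0.01 ]
magnifier 0.85 [389. 372.  44.  38.] [ 0.456 -0.468  0.01 ]
magnifier 0.73 [367. 307.  30.  53.] [ 0.513 -0.315  0.01 ]
handle_mid 0.96 [389. 366.  44.  35.] [ 0.468 -0.455  0.01 ]
handle_mid 0.76 [282. 336.  37.  61.] [ 0.315 -0.296  0.01 ]
handle_mid 0.75 [371. 308.  27.  55.] [ 0.514 -0.323  0.01 ]
lens_mid 0.77 [282. 334.  35.  63.] [ 0.317 -0.292  0.01 ]
lens_mid 0.7 [370. 306.  27.  57.] [ 0.514 -0.32   0.01 ]
lens_mid 0.61 [386. 369.  44.  35.] [ 0.459 -0.457  0.01 ]
oblong_mid 0.52 [218. 230.  21.  13.] [0.411 0.245 0.01 ]
jar 0.96 [415. 259.  28.  43.] [ 0.737 -0.235  0.01 ]
jar 0.44 [292. 194.  17.  17.] [0.7   0.309 0.01 ]
cutter 0.54 [292. 194.  17.  15.] [0.702 0.313 0.01 ]
stand 0.98 [284. 186.  85.  96.] [0.654 0.095 0.01 ]
```

View pics/top0.png

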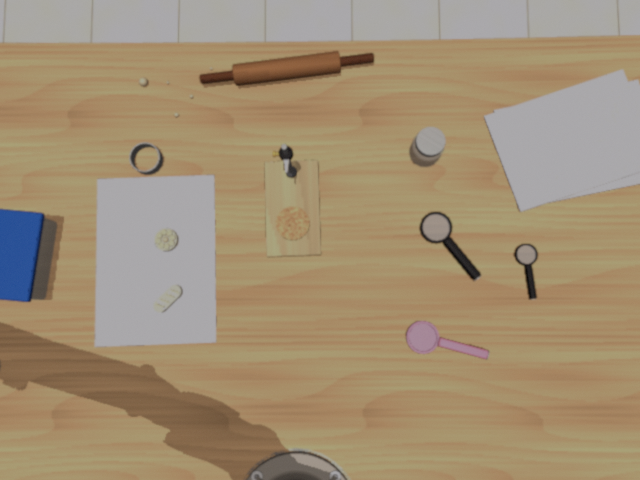

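View pics/side0.png

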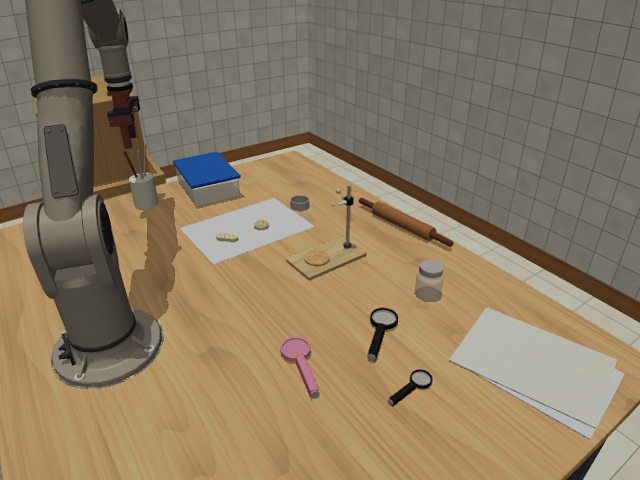

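The top view shows the medallion at (166,240), the oblong piece at (170,298), the cork pad at (293,223) and the post and pointer near (287,155). There are three magnifiers:
- Pink at (422,337), excluded by its colour.
- Large black at (436,227), with its handle running to (478,277).
- Small black at (527,255).

The large black one fits the description, since it is the larger of the two that aren't pink. Next I'll confirm that in a crop and measure.

Run:
```python
from h import *
im=get_image("top"); c=cam(im); P=im["pixels"]
for q in("medallion","magnifier"):
    for r in masks_of(q,"top"):
        m=r["pixels"]; ys,xs=np.nonzero(m); rc=cv2.minAreaRect(np.c_[xs,ys].astype(np.float32))
        z=0.012 if q=="medallion" else .013
        print(q,round(r["p"],2),(xs.mean().round(1),ys.mean().round(1)),m.sum(),"rect",np.round(rc[1],1),pix2plane(c,[xs.mean(),ys.mean()],z)[0].round(4))
        if q=="magnifier":
            w=pix2plane(c,np.c_[xs,ys],.013)[:,:2]; d=w-w.mean(0); v=np.linalg.svd(d,full_matrices=False)[2][0]
            s=d@v; print("  axis",v.round(3),"len",np.ptp(s).round(4),"ends",(w.mean(0)+v*s.min()).round(4),(w.mean(0)+v*s.max()).round(4))
hsv=cv2.cvtColor(P,cv2.COLOR_BGR2HSV)
print("pad hsv",hsv[215:235:5,293],"wood",hsv[245:256:4,300])
s=get_image("side"); 
a=cv2.resize(P[195:375,390:560],None,fx=3,fy=3,interpolation=cv2.INTER_CUBIC)[:540,:400*1]
b=cv2.resize(s["pixels"][175:285,280:370],None,fx=4.4,fy=4.9,interpolation=cv2.INTER_CUBIC)[:540]
t=cv2.resize(P[195:375,390:560],(400,424)); b=cv2.resize(s["pixels"][180:280,282:372],(396,440),interpolation=cv2.INTER_CUBIC)
o=np.zeros((440,800,3),np.uint8);o[:424,:400]=t;o[:,404:]=b
cv2.imwrite("pics/crop1.png",o)
print(proj(c,[[.6,0,.018]]))
```

```text
medallion 0.66 (np.float64(166.4), np.float64(240.0)) 429 rect [22. 23.] [0.5252 0.2594 0.012 ]
magnifier 0.94 (np.float64(527.3), np.float64(265.9)) 666 rect [55.8 21.6] [ 0.4697 -0.4564  0.013 ]
  axis [-0.995 -0.096] len 0.1092 ends [ 0.5134 -0.4522] [ 0.4046 -0.4627]
magnifier 0.88 (np.float64(446.2), np.float64(240.3)) 1428 rect [82.7 31.8] [ 0.5213 -0.2999  0.013 ]
  axis [-0.791 -0.612] len 0.1637 ends [ 0.5734 -0.2596] [ 0.4439 -0.3598]
magnifier 0.82 (np.float64(436.6), np.float64(340.9)) 1368 rect [85.4 32.5] [ 0.3241 -0.2753  0.013 ]
  axis [0.255 0.967] len 0.1656 ends [ 0.2976 -0.3756] [ 0.3399 -0.2155]
pad hsv [[ 17 106 166]
 [ 15 117 163]
 [ 18 102 167]
 [ 18 103 168]] wood [[ 20  79 168]
 [ 20  79 168]
 [ 21  80 166]]
[[295.53885778 201.99810616]]
```

View pics/crop1.png

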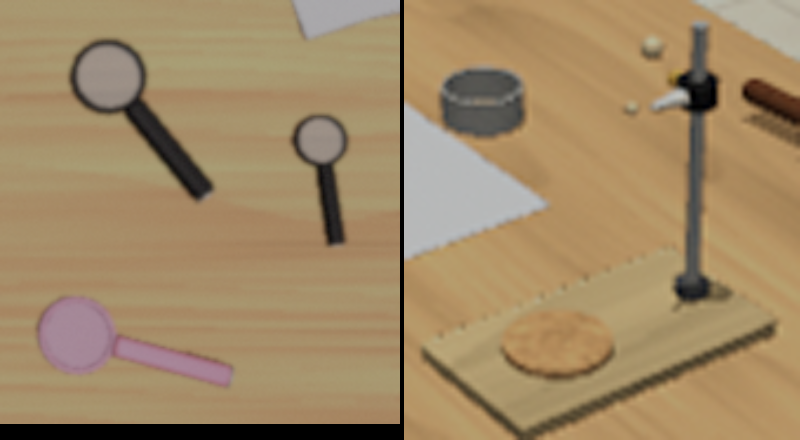

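The crop confirms it: the large black magnifier is the one meant. The side view shows the pointer tip at about (339,204). Now I'll measure the stand and pointer and work out the tool axes.

```bash
cat >> h.py <<'E'
def delta(target):
    s=get_state();R=np.array(s["orientation"]);return (R.T@(np.array(target)-s["ee_pos"])*1000).round(1)
E
python3 - <<'E'
from h import *
im=get_image("top"); ct=cam(im); sd=get_image("side"); cs=cam(sd)
def pad(P,box):
    h=cv2.cvtColor(P,cv2.COLOR_BGR2HSV); m=np.zeros(h.shape[:2],np.uint8)
    x0,y0,x1,y1=box; m[y0:y1,x0:x1]=((h[y0:y1,x0:x1,1]>93)).astype(np.uint8)
    m=cv2.morphologyEx(m,cv2.MORPH_CLOSE,np.ones((3,3)));n,l,st,ce=cv2.connectedComponentsWithStats(m)
    i=1+np.argmax(st[1:,4]);return st[i],ce[i]
st,ce=pad(im["pixels"],(268,195,318,252)); print("top",st,ce,pix2plane(ct,ce,.017))
st,ce=pad(sd["pixels"],(295,240,335,272)); print("side",st,ce,pix2plane(cs,ce,.017))
# base corners (side lines) in top
print("base cnr",pix2plane(ct,[[265,161.5],[318,160],[321,255],[268,257]],.012).round(4))
# tip: triangulate, top tip ~ (290,174) guess from plane; list candidates by height
p0=pix2plane(ct,pad(im["pixels"],(268,195,318,252))[1],.018)[0]
for y in(0,-.03,-.06):
  for h in(.1,.12,.13,.14,.15,.16):
    u=np.array([np.cos(y),np.sin(y),0]);T=p0+u*.07;T[2]=h;C=p0+u*.105;C[2]=h
    print(y,h,"tip side",proj(cs,T)[0].round(1),"collar side",proj(cs,C)[0].round(1),"tip top",proj(ct,T)[0].round(1),"collar top",proj(ct,C)[0].round(1))
s=get_state();print(np.round(s["orientation"],3),np.round(s["ee_pos"],4),s["grip_width"],delta([.525,.259,.2]))
E
```

```text
top [276 207  34  33 881] [292.553916   223.04199773] [[0.55741367 0.00596355 0.017     ]]
side [ 295  240   40   32 1218] [314.88423645 255.53612479] [[0.55817823 0.01327368 0.017     ]]
base cnr [[ 0.6853  0.0628  0.012 ]
 [ 0.6876 -0.0452  0.012 ]
 [ 0.4933 -0.0507  0.012 ]
 [ 0.4898  0.0552  0.012 ]]
0 0.1 tip side [337.8 222.5] collar side [348.3 218.8] tip top [289.8 179.6] collar top [289.8 161.4]
0 0.12 tip side [337.9 215.9] collar side [348.5 212.3] tip top [289.  177.1] collar top [289.1 158.6]
0 0.13 tip side [338.  212.6] collar side [348.6 208.9] tip top [288.6 175.9] collar top [288.7 157.2]
0 0.14 tip side [338.1 209.2] collar side [348.7 205.6] tip top [288.2 174.6] collar top [288.3 155.8]
0 0.15 tip side [338.1 205.8] collar side [348.9 202.2] tip top [287.8 173.3] collar top [287.9 154.3]
0 0.16 tip side [338.2 202.4] collar side [349.  198.8] tip top [287.4 172. ] collar top [287.5 152.8]
-0.03 0.1 tip side [338.3 222.8] collar side [349.  219.3] tip top [290.9 179.6] collar top [291.5 161.4]
-0.03 0.12 tip side [338.4 216.2] collar side [349.2 212.7] tip top [29
[... 543 characters left out ...]
] collar top [293.2 161.5]
-0.06 0.12 tip side [338.8 216.6] collar side [349.9 213.2] tip top [291.3 177.2] collar top [292.5 158.7]
-0.06 0.13 tip side [338.9 213.2] collar side [350.  209.9] tip top [290.9 175.9] collar top [292.1 157.3]
-0.06 0.14 tip side [339.  209.8] collar side [350.1 206.5] tip top [290.6 174.7] collar top [291.8 155.9]
-0.06 0.15 tip side [339.  206.4] collar side [350.3 203.2] tip top [290.2 173.4] collar top [291.4 154.4]
-0.06 0.16 tip side [339.1 203. ] collar side [350.4 199.8] tip top [289.8 172.1] collar top [291.  152.9]
[[-0.916  0.401 -0.   ]
 [ 0.401  0.916  0.   ]
 [ 0.    -0.    -1.   ]] [0.2708 0.6183 0.2226] 0.08764016226164943 [-377.  -227.2   22.6]
```

```bash
python3 -m handwheel '-30 -18 0 0 0 0; -34 -21 0 0 0 0; -34 -21 0 0 0 0; -34 -21 0 0 0 0; -34 -21 0 0 0 0' 1
python3 -m handwheel '-34 -21 0 0 0 0; -34 -21 0 0 0 0; -34 -21 0 0 0 0; -34 -21 0 0 0 0; -34 -21 0 0 0 0'
python3 -m handwheel '-34 -10 10 0 0 0; -3 0 8 0 0 0; 0 0 0 0 0 0'
cat > w.py <<'E'
from h import *
import sys
q,z=sys.argv[1],float(sys.argv[2])
s=get_state(); im=get_image("wrist"); c=cam(im,s)
if len(sys.argv)>3: cv2.imwrite(sys.argv[3],im["pixels"])
print("tcp",np.round(s["ee_pos"],4),np.round(s["wrist_force"],1),s["clock"])
for r in masks_of(q,"wrist"):
    ys,xs=np.nonzero(r["pixels"]);cn=cv2.findContours(r["pixels"].astype(np.uint8),0,2)[0];k=max(cn,key=cv2.contourArea)
    m=cv2.minEnclosingCircle(k)
    print(q,round(r["p"],2),"cen",xs.mean().round(1),ys.mean().round(1),"circ",np.round(m[0],1),round(m[1],1),pix2plane(c,[[xs.mean(),ys.mean()],m[0]],z).round(4).tolist())
    p=pix2plane(c,[m[0]],z)[0]
E
python3 w.py medallion 0.012 pics/w1.png; python3 -c "
from h import *
print(delta([.525,.259,.1]))"
```

```text
clock: 1.82
ee_pos: [0.3828, 0.4567, 0.2228]
orientation: [[-0.916, 0.401, 0.0], [0.401, 0.916, 0.0], [-0.0, 0.0, -1.0]]
wrist_force: [-0.0, 0.1, 0.4]
grip_width: 0.088
grasp_force: 0.0
clock: 2.23
ee_pos: [0.4964, 0.2922, 0.223]
orientation: [[-0.916, 0.401, 0.0], [0.401, 0.916, 0.0], [-0.0, 0.001, -1.0]]
wrist_force: [1.0, 0.8, -0.1]
grip_width: 0.0878
grasp_force: 0.0
clock: 2.48
ee_pos: [0.5264, 0.2669, 0.2032]
orientation: [[-0.914, 0.406, -0.001], [0.406, 0.914, -0.002], [0.0, -0.002, -1.0]]
wrist_force: [-0.5, 0.2, -0.5]
grip_width: 0.0878
grasp_force: 0.0
tcp [0.5264 0.2669 0.2032] [-0.5  0.2 -0.5] 2.4833
medallion 0.88 cen 315.3 210.6 circ [315.1 210.6] 25.1 [[0.5276, 0.2633, 0.012], [0.5275, 0.2632, 0.012]]
[ -5.2 -10.6 104.4]
```

View pics/w1.png

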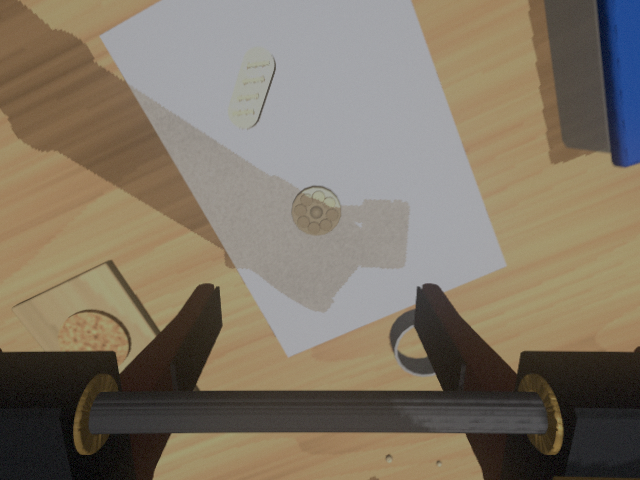

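The wrist view shows the medallion at (316,211), with the oblong piece at (253,88) well clear. I'll go lower and measure again.

```bash
python3 -m handwheel '-2 -5 30 0 0 0; 0 0 35 0 0 0; 0 0 35 0 0 0; 0 0 15 0 0 0; 0 0 0 0 0 0'; python3 -m handwheel '0 0 0 0 0 0;0 0 0 0 0 0'|grep ee; python3 w.py medallion 0.012;  python3 -c "
from h import *
print(delta([.526,.261,.003]))"
```

```text
clock: 3.0
ee_pos: [0.5215, 0.2655, 0.0863]
orientation: [[-0.917, 0.398, -0.006], [0.398, 0.917, -0.003], [0.005, -0.005, -1.0]]
wrist_force: [-0.5, -0.5, 0.2]
grip_width: 0.0878
grasp_force: 0.0
ee_pos: [0.5257, 0.2663, 0.0914]
tcp [0.5257 0.2663 0.0914] [-0.   0.1  0.4] 3.1667
medallion 0.94 cen 314.7 250.9 circ [314.5 251. ] 35.4 [[0.5271, 0.2637, 0.012], [0.5271, 0.2636, 0.012]]
[-1.6 -4.8 88.6]
```

```bash
python3 -m handwheel '-1.5 -2.6 25 0 0 0; 0 0 25 0 0 0; 0 0 20 0 0 0; 0 0 12 0 0 0; 0 0 0 0 0 0'|grep -E 'ee|wrist'; python3 -m handwheel '0 0 5 0 0 0;0 0 0 0 0 0;0 0 0 0 0 0'|grep -E 'ee|wrist'; python3 w.py medallion 0.012
```

```text
ee_pos: [0.5246, 0.2612, 0.0063]
wrist_force: [0.3, -0.3, 1.0]
ee_pos: [0.5263, 0.262, 0.0037]
wrist_force: [0.3, -0.6, 0.2]
tcp [0.5263 0.262  0.0037] [ 0.3 -0.6  0.2] 3.9333
medallion 0.6 cen 322.4 311.4 circ [322.6 312.2] 53.2 [[0.5262, 0.2643, 0.012], [0.5266, 0.2642, 0.012]]
```

```bash
python3 -m handwheel '0 0 0 0 0 0;0 0 0 0 0 0;0 0 0 0 0 0;0 0 0 0 0 0;0 0 0 0 0 0' 0; python3 -m handwheel '0 0 0 0 0 0;0 0 -10 0 0 0;0 0 -30 0 0 0;0 0 -35 0 0 0;0 0 0 0 0 0'; python3 w.py medallion 0.09;  python3 -c "
from h import *
print(delta([.558,.008,.078]))"
```

```text
clock: 4.45
ee_pos: [0.5256, 0.2616, 0.0027]
orientation: [[-0.916, 0.401, 0.0], [0.401, 0.916, 0.0], [-0.0, 0.0, -1.0]]
wrist_force: [-0.6, -0.8, 0.1]
grip_width: 0.0582
grasp_force: 0.0
clock: 4.87
ee_pos: [0.5292, 0.2632, 0.084]
orientation: [[-0.916, 0.402, 0.008], [0.402, 0.916, 0.005], [-0.005, 0.008, -1.0]]
wrist_force: [1.1, 0.3, -0.4]
grip_width: 0.0443
grasp_force: 30.0
tcp [0.5292 0.2632 0.084 ] [ 1.1  0.3 -0.4] 4.8667
medallion 0.96 cen 317.3 307.3 circ [317.2 308. ] 51.2 [[0.5275, 0.2638, 0.09], [0.5277, 0.2637, 0.09]]
[-130.7 -220.2    1.2]
```

Run:
```python
from h import *
s=get_image("side");c=cam(s);p=get_state()["ee_pos"];u,v=proj(c,p)[0].astype(int);print(u,v)
a=s["pixels"][v-50:v+30,u-40:u+40];a=cv2.resize(a,(500,500),interpolation=cv2.INTER_CUBIC)
cv2.imwrite("pics/s2.png",a)
```

```text
258 203
```

View pics/s2.png

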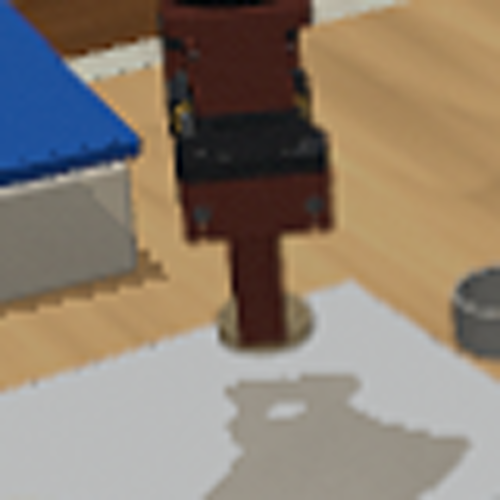

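The medallion is held level at the fingertips. Moving towards the stand, with a stop to measure the pad through the wrist camera.

```bash
python3 -m handwheel '-10 -30 -20 0 0 0;-12 -30 -20 0 0 0;-12 -30 -20 0 0 0; -10 -20 0 0 0 0;0 0 0 0 0 0'|grep -E 'ee|grip|gras';python3 -m handwheel '0 0 0 0 0 0;0 0 0 0 0 0;0 0 0 0 0 0'|grep -E 'ee'
python3 - <<'E'
from h import *
s=get_state(); im=get_image("wrist"); c=cam(im,s); P=im["pixels"]; cv2.imwrite("pics/w3.png",P)
print(proj(c,[[.558,.008,.018],[.66,.005,.156],[.628,.006,.156]]).round(), delta([.558,.008,.078]))
E
```

```text
ee_pos: [0.5217, 0.1369, 0.1377]
grip_width: 0.0438
grasp_force: 30.0
ee_pos: [0.521, 0.1445, 0.1366]
[[180. 337.]
 [180. 637.]
 [152. 596.]] [ -88.5 -110.4   58.7]
```

View pics/w3.png

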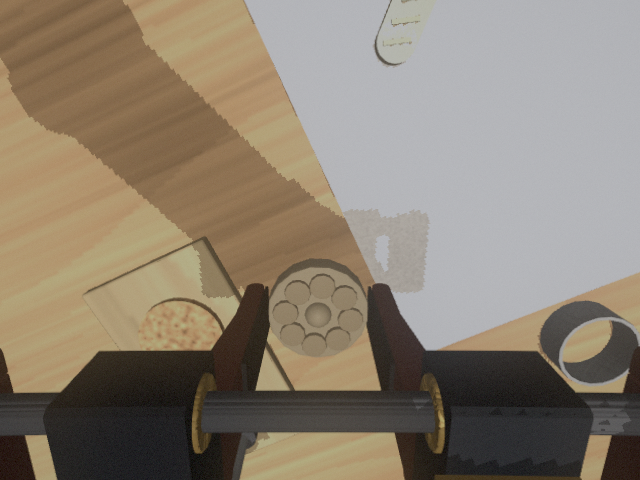

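The pad centre appears at about (181,337), matching the prediction of (180,337) for (.558,.008). Carrying the medallion over it.

```bash
python3 -m handwheel '-20 -25 0 0 0 0;-20 -25 10 0 0 0;-20 -25 15 0 0 0; -20 -25 15 0 0 0;-8 -10 15 0 0 0'|grep -E 'ee|grip|gras';python3 -m handwheel '0 0 0 0 0 0;0 0 0 0 0 0;0 0 0 0 0 0;0 0 0 0 0 0'|grep -E 'ee'; python3 w.py medallion 0.085
python3 - <<'E'
from h import *
print(delta([.5575,.0075,.03]))
E
```

```text
ee_pos: [0.5591, 0.0031, 0.0818]
grip_width: 0.0444
grasp_force: 30.0
ee_pos: [0.5586, 0.0094, 0.0832]
tcp [0.5586 0.0094 0.0832] [-0.5  0.2 -0.5] 6.4833
medallion 0.64 cen 317.3 307.3 circ [317.2 307.9] 51.2 [[0.5589, 0.0091, 0.085], [0.5591, 0.009, 0.085]]
[ 0.5 -1.8 53.4]
```

```bash
python3 -m handwheel '0.5 -1.8 20 0 0 0;0 0 20 0 0 0;0 0 12 0 0 0;0 0 0 0 0 0;0 0 0 0 0 0'|grep -E 'ee|wri';python3 -m handwheel '0 0 3 0 0 0;0 0 0 0 0 0;0 0 0 0 0 0'|grep -E 'ee|wri';python3 -m handwheel '0 0 3 0 0 0;0 0 0 0 0 0;0 0 0 0 0 0'|grep -E 'ee|wri';python3 -m handwheel '0 0 1.5 0 0 0;0 0 0 0 0 0;0 0 0 0 0 0'|grep -E 'ee|wri'
```

```text
ee_pos: [0.5568, 0.0061, 0.0306]
wrist_force: [-0.2, -0.3, -0.0]
ee_pos: [0.5576, 0.0057, 0.0283]
wrist_force: [-1.1, 0.6, 0.2]
ee_pos: [0.558, 0.0055, 0.0256]
wrist_force: [-0.3, 0.2, 5.8]
ee_pos: [0.5584, 0.0055, 0.0248]
wrist_force: [-1.7, -1.0, 13.9]
```

Contact. Release and retreat upwards.

```bash
python3 -m handwheel '0 0 -1.5 0 0 0;0 0 0 0 0 0;0 0 0 0 0 0' |grep wri;python3 -m handwheel '0 0 0 0 0 0;0 0 0 0 0 0;0 0 0 0 0 0;0 0 0 0 0 0;0 0 0 0 0 0' 0.75|grep -E 'wid|gras';python3 -m handwheel '0 0 0 0 0 0;0 0 -8 0 0 0;0 0 -20 0 0 0;0 0 -35 0 0 0;0 0 -35 0 0 0' |grep -E 'wid|ee';python3 -m handwheel '0 0 -35 0 0 0;10 0 -30 0 0 0;20 0 -10 0 0 0;0 0 0 0 0 0;0 0 0 0 0 0'|grep -E 'wid|ee'
python3 - <<'E'
from h import *
for k in range(1):
    s=get_state(); im=get_image("wrist"); c=cam(im,s); cv2.imwrite("pics/w4.png",im["pixels"])
    t=get_image("top");s2=get_image("side")
    for n,cc in(("wrist",c),("top",cam(t)),("side",cam(s2))):
        for r in masks_of("medallion",n)[:2]:
            ys,xs=np.nonzero(r["pixels"]);print(n,r["p"],xs.mean(),ys.mean(),pix2plane(cc,[xs.mean(),ys.mean()],.029).round(4))
    print(s["clock"],np.round(s["orientation"],3).tolist(),delta([.4874,-.3262,.2]))
E
```

```text
wrist_force: [-0.2, -0.5, 5.0]
grip_width: 0.0655
grasp_force: 0.0
ee_pos: [0.556, 0.0054, 0.1234]
grip_width: 0.0656
ee_pos: [0.5295, 0.018, 0.1986]
grip_width: 0.0657
wrist 0.61 317.1110562685094 247.8430404738401 [[0.558 0.005 0.029]]
side 0.5 317.12849162011173 255.6759776536313 [[ 0.5528 -0.0056  0.029 ]]
9.25 [[-0.916, 0.4, 0.002], [0.4, 0.916, 0.001], [-0.001, 0.001, -1.0]] [ -99.5 -331.4   -3.1]
```

View pics/w4.png

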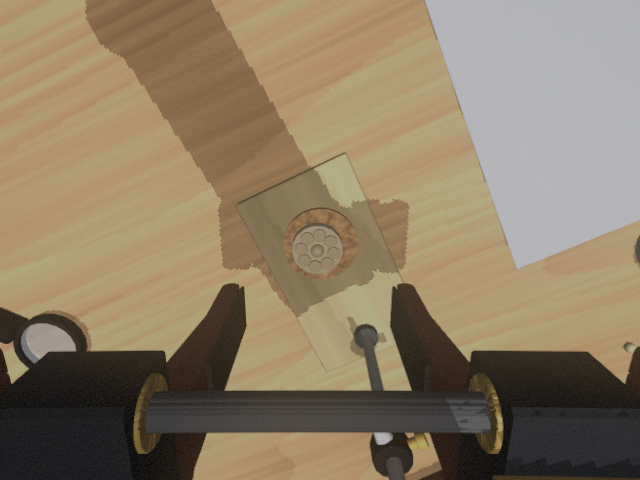

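The medallion, at about (318,249), lies inside the pad, whose centre is near (320,243). I'll quantify the offset, and meanwhile measure the lens and handle from the top view and the pointer height from the side.

Run:
```python
from h import *
s=get_state(); im=get_image("wrist"); c=cam(im,s); P=im["pixels"]
h=cv2.cvtColor(P,cv2.COLOR_BGR2HSV).astype(int)
m=masks_of("medallion","wrist")[0]["pixels"]
b=np.zeros((480,640),np.uint8); S=h[190:300,265:380,1]; print("sat",h[245,[270,290,352,356,368],1],h[[203,215,222],320,1])
b[190:300,265:380]=(S>125); b[m]=1
b=cv2.morphologyEx(b,cv2.MORPH_CLOSE,np.ones((5,5)));b=cv2.morphologyEx(b,cv2.MORPH_OPEN,np.ones((5,5)))
k=max(cv2.findContours(b,0,2)[0],key=cv2.contourArea); e=cv2.fitEllipse(cv2.convexHull(k));print(e,pix2plane(c,e[0],.018).round(4))
ys,xs=np.nonzero(m);print("med",pix2plane(c,[xs.mean(),ys.mean()],.030).round(4),s["ee_pos"])
sd=get_image("side");cs=cam(sd);t=sd["pixels"]
# bright tip search near
g=t[196:212,330:350].astype(int);print(g.min(2))
```

```text
sat [ 90 117 117 115  85] [ 90 116 111]
((318.2580261230469, 248.7165069580078), (50.74102783203125, 51.854915618896484), 68.42887878417969) [[0.5613 0.0033 0.018 ]]
med [[0.5575 0.0051 0.03  ]] [0.52942661 0.01721672 0.19658492]
[[ 98  99  98  97  97 102 102 106 106 105 105  97  79  76  72  71  46  57
   86  85]
 [100  98  96  97  98  98 101 104 106 105 106  94  58  54  37   8  27  59
   84  85]
 [ 99 100 100  98  97  96  98 101 103 105 106  91  44  37  18  18  29  45
   65  66]
 [ 98  99 100 100  97  97  97  98 101 102 103  97  70  52  44  15  13  20
   19  21]
 [ 99  97  98  99  99  98  98  96  96  99 100 104 115 133 145 120  53  10
   11  20]
 [100  99  97  97  97  99  99  97  95  94 103 134 165 183 191 176 108   5
   10  14]
 [103 102 102 104 101  97  99  95 104 130 154 174 183 175 165 152 124   7
   10   9]
 [100 100 108 126 118  99  97  98 128 167 173 165 139 122 115  94  79  20
    5   9]
 [ 98  92  96 127 122  96  97 102 127 138 105  98  92  92  82  47  27   1
    8   4]
 [ 98  91  76  84  86  93 101  97  93  83  81  89  95  99  96  84  62  42
   38  40]
 [ 98  99  96  89  89  99 101  99  98  97  96  95  94  95  97 103  98  74
   73  74]
 [ 99  97  97  98  98  98  98  99 100 100  97  97  95  96  96  98  92  77
   81  83]
 [ 99  98  97  96  96  96  96  96  98  98  98  97  96  95  95  95  89  75
   83  83]
 [101 100  98  96  95  95  95  96  95  97  97  97  96  95  94  94  86  68
   83  83]
 [103 100 100 100  98  96  95  95  95  94  96  96  97  94  95  93  84  70
   82  82]
 [104 102 101 101 100  99  95  95  94  95  95  95  94  95  95  96  87  71
   81  81]]
```

Run:
```python
from h import *
s=get_state(); im=get_image("wrist"); c=cam(im,s); P=im["pixels"]
m=masks_of("medallion","wrist")[0]["pixels"]
h=cv2.cvtColor(cv2.GaussianBlur(P,(5,5),0),cv2.COLOR_BGR2HSV).astype(int)
b=np.zeros((480,640),np.uint8); b[200:290,270:370]=(h[200:290,270:370,1]>104); b[m]=1
b=cv2.morphologyEx(b,cv2.MORPH_CLOSE,np.ones((5,5)));b=cv2.morphologyEx(b,cv2.MORPH_OPEN,np.ones((7,7)))
k=max(cv2.findContours(b,0,2)[0],key=cv2.contourArea); e=cv2.fitEllipse(cv2.convexHull(k));print(e,pix2plane(c,e[0],.018).round(4))
ys,xs=np.nonzero(m);print("med",pix2plane(c,[xs.mean(),ys.mean()],.030).round(4))
```

```text
((321.2727966308594, 243.93911743164062), (71.3884506225586, 74.03349304199219), 86.68081665039062) [[0.5586 0.0079 0.018 ]]
med [[0.5578 0.005  0.03  ]]
```

The medallion is about 3 mm off centre, which is good. Going to the magnifier now.

```bash
python3 -m handwheel '-9 -30 0 0 0 0;-11 -38 0 0 0 0;-11 -38 0 0 0 0;-11 -38 0 0 0 0;-11 -38 0 0 0 0' 1|grep ee;python3 -m handwheel '-11 -38 0 0 0 0;-11 -38 0 0 0 0;-11 -38 0 0 0 0;-11 -30 0 0 0 0;0 0 0 0 0 -0.1'|grep ee;python3 -m handwheel '0 0 0 0 0 -0.12;0 0 0 0 0 -0.12;0 0 0 0 0 -0.12;0 0 0 0 0 -0.12;0 0 0 0 0 -0.12'|grep ee;python3 -m handwheel '0 0 0 0 0 -0.12;0 0 0 0 0 -0.12;0 0 0 0 0 -0.12;0 0 0 0 0 0;0 0 0 0 0 0'|grep -E 'ee|ori'
cat > m.py <<'E'
from h import *
import sys
s=get_state(); im=get_image("wrist"); c=cam(im,s)
cv2.imwrite(sys.argv[1],im["pixels"]); R=np.array(s["orientation"])
print("tcp",np.round(s["ee_pos"],4),s["clock"],np.round(s["joint_positions"],2))
for r in masks_of("magnifier","wrist"):
    ys,xs=np.nonzero(r["pixels"]); w=pix2plane(c,np.c_[xs,ys],.02)[:,:2]
    a=cv2.distanceTransform(r["pixels"].astype(np.uint8),cv2.DIST_L2,5); l=np.unravel_index(a.argmax(),a.shape)
    L=pix2plane(c,[l[1],l[0]],.02)[0,:2]
    far=np.linalg.norm(w-L,axis=1); H=w[(far>.045)&(far<.115)]; 
    if len(H)<50: continue
    hc=H.mean(0); v=np.linalg.svd(H-hc,full_matrices=False)[2][0]; v=v if v@(L-hc)>0 else -v
    n=np.array([-v[1],v[0]]); t=(w-hc)@v
    print(round(r["p"],2),len(xs),"px",xs.mean().round(),ys.mean().round(),"az",np.degrees(np.arctan2(v[1],v[0])).round(2),"lens",L.round(4),"len",np.ptp(t).round(4),"hm_tail",(hc+v*(t.min()+.054)).round(4),"hm_lens",(hc+v*((L-hc)@v-.075)).round(4),"width",np.ptp((H-hc)@n).round(4))
    hm=(hc+v*(((L-hc)@v-.075)+(t.min()+.054))/2)
    ang=np.arctan2(*( (R.T@np.r_[-v,0])[[1,0]]))
    print("  delta",delta([*hm,.2]),"rz",ang.round(3))
E
python3 m.py pics/w5.png
```

```text
ee_pos: [0.5047, -0.172, 0.1978]
ee_pos: [0.4851, -0.3279, 0.198]
ee_pos: [0.4876, -0.32, 0.1975]
ee_pos: [0.4875, -0.32, 0.1976]
orientation: [[-0.8, -0.6, -0.0], [-0.6, 0.8, 0.0], [-0.0, 0.0, -1.0]]
tcp [ 0.4875 -0.32    0.1976] 11.4667 [ 0.36  0.35  0.15  1.82 -0.06  0.98  2.75]
0.95 5595 px 313.0 253.0 az 38.29 lens [ 0.5473 -0.2817] len 0.1593 hm_tail [ 0.4902 -0.3254] hm_lens [ 0.4878 -0.3273] width 0.0182
  delta [ 2.7 -6.  -2.4] rz -0.025
0.63 4150 px 198.0 96.0 az 6.14 lens [ 0.4928 -0.4526] len 0.1082 hm_tail [ 0.4616 -0.4554] hm_lens [ 0.4181 -0.4601] width 0.0166
  delta [120.9 -81.6  -2.4] rz 0.536
```

View pics/w5.png

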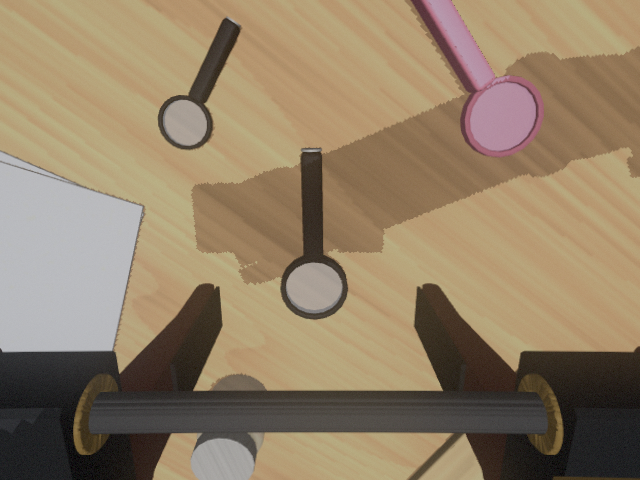

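The wrist view shows the large black magnifier with its lens at (314,286) and its handle end at (311,150), lined up with the gripper. The small black one at (186,122) and the pink one at (502,116) are clear. Descending.

```bash
python3 -m handwheel '2.7 -6 30 0 0 -0.025;0 0 38 0 0 0;0 0 38 0 0 0;0 0 30 0 0 0;0 0 10 0 0 0'|grep ee;python3 -m handwheel '0 0 0 0 0 0;0 0 0 0 0 0'|grep -E 'ee'; python3 m.py pics/w6.png; python3 -c "
from h import *
print(delta([.489,-.3262,.004]))"
```

```text
ee_pos: [0.4864, -0.3245, 0.0473]
ee_pos: [0.4896, -0.3266, 0.0523]
tcp [ 0.4896 -0.3266  0.0523] 12.15 [ 0.39  0.55  0.12  1.9  -0.1   0.69  2.81]
0.91 10549 px 320.0 309.0 az 37.75 lens [ 0.5311 -0.2943] len 0.1618 hm_tail [ 0.4886 -0.3263] hm_lens [ 0.4713 -0.3397] width 0.0331
  delta [  11.7    1.6 -146.3] rz 0.012
0.63 11367 px 122.0 97.0 az -25.75 lens [ 0.4908 -0.4521] len 0.0844 hm_tail [ 0.4725 -0.4723] hm_lens [ 0.4119 -0.4431] width 0.0206
  delta [ 118.8  -72.5 -146.2] rz 1.121
0.57 12271 px 607.0 90.0 az 119.98 lens [ 0.3421 -0.2532] len 0.071 hm_tail [ 0.3076 -0.2798] hm_lens [ 0.3422 -0.3397] width 0.0283
  delta [ 118.6  116.2 -146.8] rz -1.423
[ 0.7  1.9 49.8]
```

```bash
python3 -m handwheel '0.7 0.3 20 0 0 0;0 0 18 0 0 0;0 0 8 0 0 0;0 0 0 0 0 0;0 0 0 0 0 0'|grep -E 'ee|wri';python3 -m handwheel '0 0 2 0 0 0;0 0 0 0 0 0;0 0 0 0 0 0'|grep -E 'ee|wri'
```

```text
ee_pos: [0.4889, -0.3269, 0.0067]
wrist_force: [0.1, -0.2, 0.2]
ee_pos: [0.4888, -0.3268, 0.0045]
wrist_force: [0.1, -0.6, 0.7]
```

Close slowly enough to be sure, then lift.

```bash
Z='0 0 0 0 0 0;0 0 0 0 0 0'; python3 -m handwheel '0 0 0 0 0 0;0 0 0 0 0 0;0 0 0 0 0 0;0 0 0 0 0 0;0 0 0 0 0 0' 0|grep wid;python3 -m handwheel '0 0 0 0 0 0;0 0 0 0 0 0;0 0 0 0 0 0;0 0 0 0 0 0;0 0 0 0 0 0'|grep -E 'wid|ee';python3 -m handwheel '0 0 0 0 0 0;0 0 0 0 0 0;0 0 0 0 0 0;0 0 0 0 0 0;0 0 0 0 0 0'|grep -E 'wid|gras|ee'
python3 -c "
from h import *
print(np.round(get_state()['orientation'],4),np.round(get_state()['ee_pos'],4))"
```

```text
grip_width: 0.0581
ee_pos: [0.4883, -0.3265, 0.0036]
grip_width: 0.0246
ee_pos: [0.4883, -0.3264, 0.0036]
grip_width: 0.0175
grasp_force: 30.0
[[-7.825e-01 -6.227e-01 -1.000e-04]
 [-6.227e-01  7.825e-01  1.000e-04]
 [ 0.000e+00  1.000e-04 -1.000e+00]] [ 0.4883 -0.3264  0.0036]
```

```bash
python3 -m handwheel '0 0 -15 0 0 0;0 0 -28 0 0 0;0 0 -32 0 0 0;0 0 -32 0 0 0;0 0 -28 0 0 0'|grep -E 'ee|wid';python3 -m handwheel '0 0 -10 0 0 0;0 0 0 0 0 0;-8 9 0 0 0 0;-16 18 0 0 0 0;-20 23 0 0 0 0'|grep -E 'ee';python3 -m handwheel '-22 26 0 0 0 0;-22 26 0 0 0 0;-22 26 0 0 0 0;-20 23 0 0 0 0;-12 14 0 0 0 0'|grep -E 'ee';python3 -m handwheel '0 0 0 0 0 0;0 0 0 0 0 0;0 0 0 0 0 0;0 0 0 0 0 0'|grep -E 'ee|wid|gras'
python3 -c "
from h import *
print(delta([.4991,-.0417,.1466]),np.round(get_state()['orientation'],3).tolist())"; python3 m.py pics/w7.png
```

```text
ee_pos: [0.4882, -0.3266, 0.1404]
grip_width: 0.0181
ee_pos: [0.4897, -0.2596, 0.1461]
ee_pos: [0.4947, -0.1038, 0.1461]
ee_pos: [0.4959, -0.1102, 0.1477]
grip_width: 0.0182
grasp_force: 30.0
[-45.   51.7   1.1] [[-0.784, -0.621, -0.002], [-0.621, 0.784, -0.0], [0.002, 0.001, -1.0]]
tcp [ 0.4959 -0.1102  0.1477] 15.75 [ 0.04  0.3   0.07  2.03 -0.03  0.82  2.36]
```

View pics/w7.png

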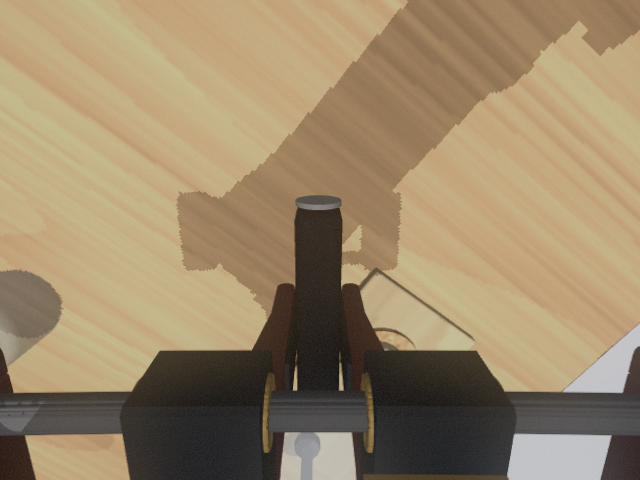

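The magnifier is held straight: the handle runs up column 318, with the stand ahead to the right. Finishing the approach.

```bash
python3 -m handwheel '-10 12 0 0 0 0;-14 16 0 0 0 0;-12 14 1 0 0 0;-7 8 0 0 0 0;-2 1.5 0 0 0 0'|grep -E 'ee|wid';python3 -m handwheel '0 0 0 0 0 0;0 0 0 0 0 0;0 0 0 0 0 0;0 0 0 0 0 0'|grep -E 'ee|wri'
cat > f.py <<'E'
from h import *
s=get_state();R=np.array(s["orientation"]);p=np.array(s["ee_pos"]);print(s["clock"],p.round(4),R[:,2].round(4),delta([.4991,-.0417,.1466]))
L=p-R[:,0]*.0752-R[:,2]*.0094;print("lens by kin",L.round(4))
sd=get_image("side");cs=cam(sd);t=get_image("top");ct=cam(t)
for n,c in(("top",ct),("side",cs)):
    print(n,"pred lens",proj(c,L).round(1),"tip",proj(c,[.628,.008,.156]).round(1),"med",proj(c,[.5578,.005,.03]).round(1))
    for r in masks_of("lens_mid",n)[:3]: 
        ys,xs=np.nonzero(r["pixels"]);print(" ",r["p"],xs.mean().round(1),ys.mean().round(1),xs.min(),xs.max(),ys.min(),ys.max())
S=cv2.resize(sd["pixels"][180:280,282:382],(400,400),interpolation=cv2.INTER_CUBIC)
T=cv2.resize(t["pixels"][140:260,240:360],(396,400),interpolation=cv2.INTER_CUBIC)
cv2.imwrite("pics/fin.png",np.hstack([S,T]))
E
python3 f.py
```

```text
ee_pos: [0.4999, -0.0392, 0.1475]
grip_width: 0.0178
ee_pos: [0.4998, -0.0419, 0.1476]
wrist_force: [0.8, 0.4, -1.7]
16.6 [ 0.4998 -0.0419  0.1476] [-0.e+00 -4.e-04 -1.e+00] [0.4 0.6 1. ]
lens by kin [0.5587 0.0049 0.157 ]
top pred lens [[288.  210.2]] tip [[286.4 172.1]] med [[292.6 221.8]]
  0.98 527.2 265.5 514 537 244 299
side pred lens [[316.4 210.8]] tip [[337.9 203.4]] med [[316.5 252.9]]
  0.89 312.2 220.8 297 329 205 240
  0.72 300.2 360.2 280 318 336 396
  0.64 411.8 385.5 388 432 370 405
```

View pics/fin.png

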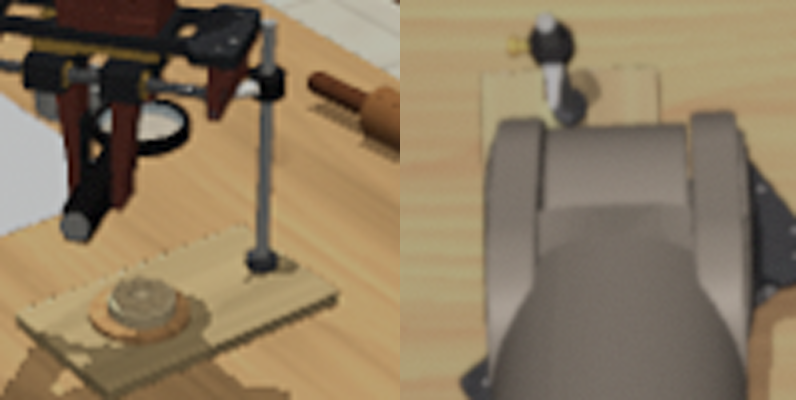

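The side view shows the lens level over the medallion, with the pointer tip clear of it. I'll check the rim outline against the prediction.

Run:
```python
from h import *
s=get_state();R=np.array(s["orientation"]);p=np.array(s["ee_pos"]);L=p-R[:,0]*.0752-R[:,2]*.0094
im=get_image("side");c=cam(im);a=np.linspace(0,6.28,90)
q=np.vstack([proj(c,L+np.c_[.032*np.cos(a),.032*np.sin(a),0*a+z]) for z in(-.006,.006)])
print("pred cols",q[:,0].min(),q[:,0].max(),"rows",q[:,1].min(),q[:,1].max())
g=im["pixels"].min(2).astype(int);print("row 210:",list(zip(range(322,334),g[210,322:334])));print("col 317:",list(zip(range(208,224),g[208:224,319])))
a=cv2.resize(im["pixels"][190:262,290:350],None,fx=1,fy=1)
for r in masks_of("medallion","side")[:1]:
    ys,xs=np.nonzero(r["pixels"]);print("med px",xs.mean(),ys.mean(),xs.min(),xs.max(),"pred",proj(c,[.5578,.005,.027]))
print(s["clock"])
```

```text
pred cols 303.4733890981113 328.9523519071951 rows 202.63363101522515 218.95749694402585
row 210: [(322, np.int64(159)), (323, np.int64(160)), (324, np.int64(160)), (325, np.int64(153)), (326, np.int64(135)), (327, np.int64(92)), (328, np.int64(9)), (329, np.int64(64)), (330, np.int64(108)), (331, np.int64(103)), (332, np.int64(103)), (333, np.int64(95))]
col 317: [(208, np.int64(145)), (209, np.int64(159)), (210, np.int64(157)), (211, np.int64(156)), (212, np.int64(159)), (213, np.int64(160)), (214, np.int64(133)), (215, np.int64(4)), (216, np.int64(7)), (217, np.int64(10)), (218, np.int64(19)), (219, np.int64(76)), (220, np.int64(110)), (221, np.int64(106)), (222, np.int64(104)), (223, np.int64(103))]
med px 316.88832487309645 255.96954314720813 308 325 pred [[316.46645871 253.88301071]]
16.8
```

The rim matches the prediction within a pixel. I'll settle and hand in.

```bash
python3 -m handwheel '0 0 0.8 0 0 0;0 0 0 0 0 0;0 0 0 0 0 0;0 0 0 0 0 0;0 0 0 0 0 0'|grep -E 'ee|gras'; python3 -c "
from bench import *
print(sign_off())"
```

```text
ee_pos: [0.4999, -0.0406, 0.1468]
grasp_force: 30.0
the job is handed in; nothing more can be done
None
```

I handed the job in with the medallion face up on the cork pad, about 3 mm off centre, and the large black magnifier held level with its lens about 2 mm off the medallion's axis and at the pointer's height (about 156 mm); no verdict came back.

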